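# Clear the spice grinder, fit its quarter-turn lid and hold it in the pulse position

### The arm

A 6-joint arm with a two-finger parallel gripper is mounted at the origin on a cart in front of the work surface, level with it; the furniture and walls round the work are solid. World frame = base frame: x ahead of the robot, y to its left, z up, the work surface at z = 0. Lengths are in m, angles in rad, forces in N, time in s.
With the tool pointing down it reaches from about 0.375 to 0.975 m from the base axis. Payload 3.8 kg.
Tool frame: the origin (TCP) lies on the centre line of the jaws, within the pads' length; the fingertips stand 17 mm ahead of it and the grasp point (between the pads) lies 2 mm behind it (bot.tip_extent is the distance from the TCP to the fingertips, in m); z points along the fingers, y is the line along which they close (so a half turn about z gives the same grasp; the last joint's range is limited). The gripper opens to 85 mm and grips with 20 to 120 N. Pads are 22 mm wide; open, the fingers measure 114 mm over their backs; the gripper's body (76 mm by 85 mm) begins 54 mm behind the grasp point. The pads swing forward as they close: fully open they stand 13 mm farther back than shut.
Start: joints at [1.157, 0.264, 1.604, -0, 1.274, -0.037], TCP at [0.248, 0.628, 0.248] pointing down, gripper open.
Joint ranges: [-2.63, 2.63], [-0.94, 2.18], [0.31, 2.57], [-1.31, 4.45], [0, 2.66], [-2.55, 2.55]. Speed limits (rad/s): [2.57, 2.57, 3.14, 3.14, 3.14, 3.14].

### API

Orientations are given as a rotation vector (axis times angle).
In Python, from workcell import readout, read_camera, finish_job, bot gives the robot as it stands.
- The arm moves only by the tool jog_arm, never from a script. Its argument "deltas" is one flat list of numbers, 7 for each row, row after row: the shift along the tool's x, y, z in m, then the turn, a rotation vector about the tool's x, y, z in degrees, then the gripper command: -1 is shut, 1 is fully open, values between are in proportion. A call has 1 to 8 rows; each row is the pose to reach, as a shift and turn from the pose commanded when the call began, along the tool's axes at that moment; what a row does not reach only later rows make up. A row lasts 1/10 s, in which the tool goes at most 50 mm and 8.59 degrees, less where a joint would pass 70% of its speed; a pose out of reach is approached as far as the arm can. A call with a gripper value outside its range is refused whole. The fingers move at their own pace and stop on an object; "squeeze" is the grip in N (left out, the last holds). Time passes only in rows, so rows that repeat a pose let the fingers close. It gives the time, the measured TCP pose, the force, the opening and the grip force at its end, in the units of the state.
- readout.read_state(): the state, without advancing time (a new reading comes with each control period).
- read_camera(name): name is "side" or "top" or "wrist"; returns a dict with "color" (384x512x3 uint8, blue, green, red), "fx", "fy", "cx", "cy" (pixels), "origin" and "attitude" of the camera in the world. Camera axes: x right, y down, z forward; pixel columns grow to the right and rows downward; lengths in m; the calibration is good to about 2 mm. A picture is of the moment at which its call begins. There is no depth.
- finish_job(): hands the job in; it is judged then, once.
The state is a dict: "time": time; "q": joint angles; "joint_vel": joint speeds; "joint_torque": joint torques, N m; "tool_pos": TCP position; "tcp_rot": TCP orientation; "wrist_force": force on the tool from outside, world axes, zero at the start; "torque": the same for the moment, N m; "width": opening from 0.0 (shut) to 1.0 (fully open); "grip_force": force on a finger pad.
Only numpy, scipy, OpenCV 4.12 (cv2) and the standard library are available. Lean on these libraries where they do the work, as an engineer would, in place of code of your own. Each camera call takes 0.05 s, during which the arm holds its last target. There are 200 camera calls.

### The job

Squeeze the sprung trigger on the spice grinder's grip all the way to clear the chute and let it spring back fully. Then fit the loose bayonet lid into the grinder's mouth and twist it clockwise (seen from above) against its spring to the half-way pulse mark, 45 degrees round, never on to the lock click, and finish still gripping the lid and holding it steady at that mark, fully seated. Leave the two jars and the salt shaker where they stand.

Things in the scene. Friction and masses are not known exactly. Their poses are not given: they have to be found in the camera images.
- grinder: Spice grinder base, fixed to the worktop: steel drum, 106 mm across the foot, 96 mm across the rim, rim top at 75 mm. Origin on the drum's axis at worktop level, z up. On its -x side a black foot carries the fixed grip post and the trigger; squeeze these from above along the grinder's x, one finger between drum and post, one in front of the trigger.
- mouth (a point): Centre of the mouth at the rim top, 75 mm above the grinder's origin; axes as the grinder's. The mouth is a 60 mm hole in a 5 mm thick collar, with two gaps for the lid's lugs at +x and -x (each 20 mm wide, reaching 37 mm from the axis). Marks on the rim, on both sides alike: a short bar at each gap (entry), two dots 90 degrees clockwise of it (lock).
- half_mark (a point): The single dot on the rim, 45 degrees clockwise (from above) of the entry bar on the grinder's -x side, 45 mm from the axis: the half-way pulse position for the lid's rib. A like dot lies straight across the mouth.
- grip_post_top (a point): Centre of the top of the fixed black grip post, 100 mm above the worktop, 92 mm from the drum's axis on the grinder's -x side; post 16 mm thick along the grinder's x, 26 mm wide along y. Between post and drum there are 34 mm or more for a finger.
- trigger_top (a point): Top edge of the trigger's outer face (away from the post); at rest 96 mm high, 135 mm from the drum's axis on the grinder's -x side. The trigger is an upright steel lever 20 mm wide, 10 mm thick, hinged at its lower end (24 mm above the worktop, 130 mm from the axis). At rest post and trigger measure 51 mm over their outer faces.
- trigger (a joint): Trigger angle in rad: 0 at rest, 0.36 when fully squeezed against the post (its top moves 25 mm towards the post). Sprung: at its end it needs about 12 N at the fingertips if taken 60 mm above the worktop or higher, and it returns by itself.
- lid: Loose grey lid, 0.08 to 0.17 kg, standing on its plug. Origin at the centre of the plug's underside, z up. Plug 56 mm diameter, z 0 to 14 mm; two lugs at +x and -x, 11 mm wide, z 0 to 6 mm, reaching 34 mm from the axis; flange 84 mm diameter, z 14 to 22 mm. It goes in with its x along the grinder's x, either way round, 0.14 rad play each way; seated, its origin is 14 mm below the mouth point.
- lid_bar (a point): Centre of the top of the lid's grip bar, 47 mm above the lid's origin; axes as the lid's. The bar lies along the lid's x, in line with the lugs: 52 mm long, 18 mm wide, from the flange (22 mm) up to 47 mm. Short black ribs on the flange continue its line. The lid looks the same after half a turn.
- drive_ring (a joint): Angle (rad) of the sprung ring in the mouth that the lugs push clockwise under the collar: 0 at rest until the lid has turned about 0.15 from the centre of the entry gaps; then lid turn minus 0.15. Lid at 45 degrees: 0.63. From 0.85 the lugs ride on the click catches; locked at about 1.4 (felt as a step to 0.4 N m or more). The spring turns the lid back (0.14 N m at half-way), so it must be held.
- nut_jar: Bystander: glass jar of nuts with black lid, 70 mm diameter, 90 mm high, origin under its centre.
- pasta_jar: Bystander: squarish glass jar of pasta with black lid, 73 mm wide, 95 mm high, origin under its centre.
- salt_shaker: Bystander: salt shaker with grey top, 44 mm diameter, 90 mm high, origin under its centre.

How it is judged:
On the way, in this order (a step that is already met when the one before it is completed fails the run):
1. the trigger is squeezed all the way while the lid is still away from the grinder (value of joint trigger above 0.3 rad and horizontal distance between lid and mouth above 0.08 m), for 0.1 s.
2. the trigger is let go and has sprung back (value of joint trigger below 0.04 rad and horizontal distance between lid and mouth above 0.08 m), for 0.2 s.
3. the lid sits in the mouth, its lugs through the gaps, flange on the rim (z of lid in the frame of mouth below -0.0115 m and horizontal distance between lid and mouth below 0.004 m and angle between lid's own z axis and vertical below 0.09 rad), for 0.1 s.
4. the lid is twisted clockwise to the half-way mark and held there in the fingers (all of step 3 and value of joint drive_ring between 0.43 and 0.83 rad and contact force between the fingers and lid above 2 N), for 0.5 s.
At the end, for the whole second after the job is handed in: The fingers hold the lid (more than 2 N); it is seated (origin at least 11.5 mm below the rim, within 4 mm of the axis, tilt under 0.09 rad) and keeps the drive ring between 0.43 and 0.83 rad (half-way is 0.63), still; the trigger is back at rest (below 0.04 rad) (all of step 4 and velocity of joint drive_ring between -0.1 and 0.1 rad/s and value of joint trigger below 0.04 rad); the arm keeps its last pose, push and grip.
It fails at once if the lid is twisted on to the lock click (drive ring past 0.95 rad) (value of joint drive_ring above 0.95 rad).
It fails at once if the nut jar is pushed away (more than 20 mm) (distance of nut_jar from where it was at the start of the episode above 0.02 m).
It fails at once if the salt shaker is pushed away (more than 20 mm) (distance of salt_shaker from where it was at the start of the episode above 0.02 m).
It fails at once if the pasta jar is pushed away (more than 20 mm) (distance of pasta_jar from where it was at the start of the episode above 0.02 m).
It also fails if it takes over 51 s, if anything falls off the work surface, if the arm or the gripper's body presses on something with over 40 N, if the wrist force passes 120 N, or if a joint passes its speed limit or range.

## Working session

There is one attempt and no reset: what is moved stays moved. The work goes in short steps, Python scripts to look and compute and a tool call to move; the robot and the scene stay as the last step left them, time stands still between calls to the robot, and variables do not carry over. Pictures are saved under pics/ and viewed, at most 10 in all, crops included, and the job is handed in when it is done.

Besides the shell and the picture viewer there is one more tool, called after "Request:" by a JSON object that holds its "method" and its "body", one argument or row to a line. jog_arm: Moves the arm, as the interface text tells. Its arguments: {"type":"object","properties":{"deltas":{"type":"array"},"squeeze":{"type":"number"}},"required":["deltas"]}

```bash
mkdir -p pics
cat > h.py <<'E'
import numpy as np, cv2
from workcell import readout, read_camera, finish_job, bot
from scipy.spatial.transform import Rotation as R
def att(c):
    a=np.array(c["attitude"],float)
    return a if a.shape==(3,3) else R.from_rotvec(a).as_matrix() if a.size==3 else R.from_quat(a).as_matrix()
def ray(c,u,v,z):
    d=att(c)@np.array([(u-c["cx"])/c["fx"],(v-c["cy"])/c["fy"],1]); o=np.array(c["origin"])
    return o+d*(z-o[2])/d[2]
def proj(c,p):
    q=att(c).T@(np.array(p)-np.array(c["origin"])); return c["fx"]*q[0]/q[2]+c["cx"],c["fy"]*q[1]/q[2]+c["cy"]
E
python3 - <<'E'
from h import *
import pickle
cs={n:read_camera(n) for n in("top","side")}
pickle.dump(cs,open("c0.pkl","wb"))
for n,c in cs.items():
    cv2.imwrite(f"pics/{n}0.png",c["color"]); print(n,c["fx"],c["cx"],c["cy"],c["origin"],c["attitude"])
print(readout.read_state(), bot.tip_extent)
E
```

```text
top 386.2372482089901 257.2097810021892 196.07683664606955 [ 0.52508925 -0.26257755  0.92613046] [-2.17201918  2.17440397 -0.05023719]
side 378.0373853007241 257.8523098305037 195.0176945861223 [-0.19388416 -0.3758158   0.4855127 ] [-1.61061201  1.40723696 -0.84681532]
{'time': 0.1, 'q': array([ 1.15708410e+00,  2.64692863e-01,  1.60524294e+00, -6.93012204e-06,
        1.27373617e+00, -3.69018749e-02]), 'joint_vel': array([-0.00167621, -0.00146208, -0.00326322,  0.00099337, -0.00224255,
        0.00169527]), 'joint_torque': array([ 5.92632041e-04, -5.16712689e+01, -3.68587017e+01,  4.17029150e-05,
        6.24425506e-03,  2.00675930e-05]), 'tool_pos': array([0.24811836, 0.62705627, 0.2470734 ]), 'tcp_rot': array([-0.58830761, -3.08554865,  0.0031855 ]), 'wrist_force': array([-0.23272957, -0.9445311 ,  0.00681802]), 'torque': array([-0.03179395,  0.03426791, -0.05084824]), 'grip_force': 0.0, 'width': 0.9997512384860243} 0.017
```

```bash
python3 -c "
import cv2,numpy as np
t=cv2.imread('pics/top0.png');cv2.imwrite('pics/top0b.png',cv2.resize(t,(800,600),interpolation=cv2.INTER_CUBIC))"
```

```text
(no output)
```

View pics/top0b.png

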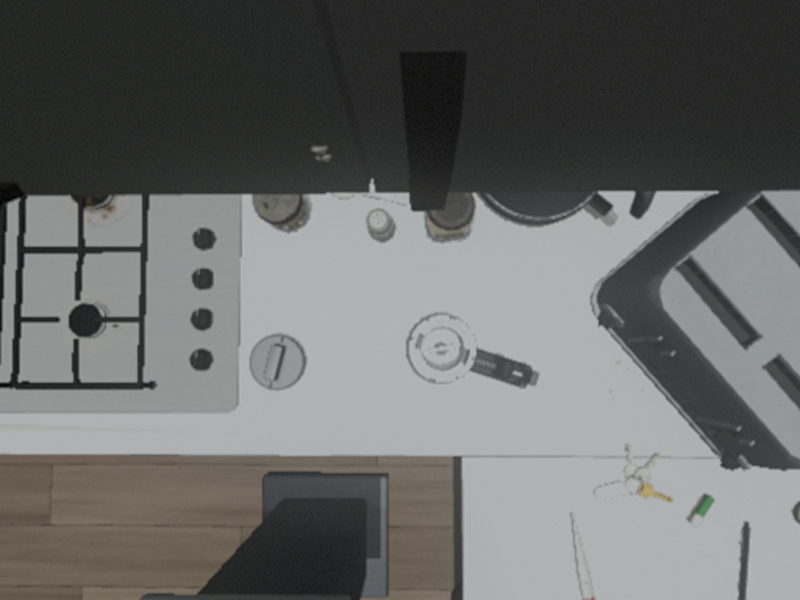

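View pics/side0.png

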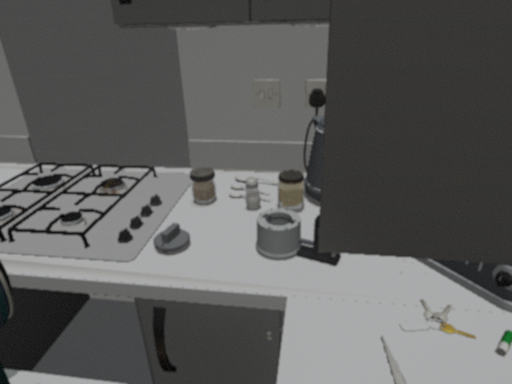

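The top view shows the lid at about (278,362) and the grinder at (441,348), with the post and trigger running to about (537,378); these are in the 1.56x scaled picture. The jars stand behind. I'll measure in an enlarged crop.

```bash
python3 -c "
import cv2,numpy as np
t=cv2.imread('pics/top0.png')
a=cv2.resize(t[205:255,155:205],(400,400),interpolation=cv2.INTER_CUBIC)
b=cv2.resize(t[195:255,255:355],(800,480),interpolation=cv2.INTER_CUBIC)
b=cv2.copyMakeBorder(b,0,0,0,0,cv2.BORDER_CONSTANT)
cv2.imwrite('pics/lid.png',a);cv2.imwrite('pics/gr.png',b)"
```

```text
(no output)
```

View pics/gr.png

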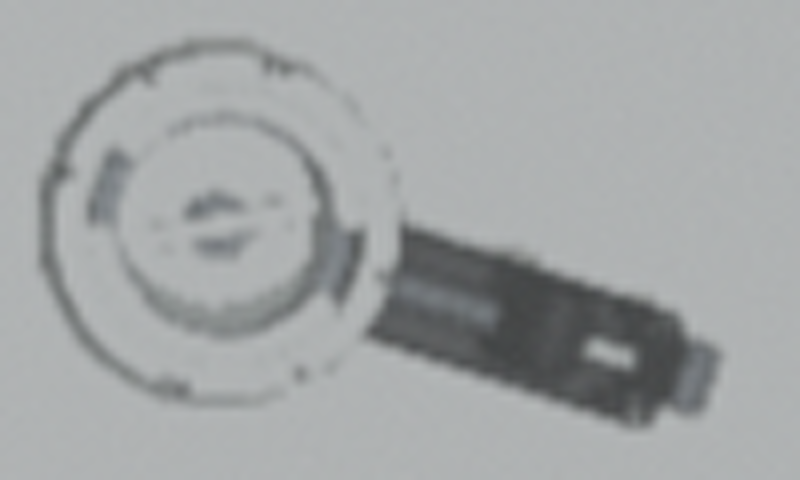

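View pics/lid.png

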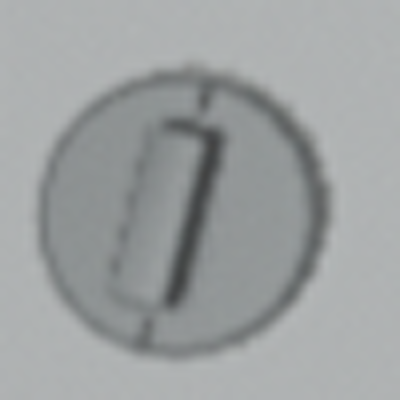

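The rim centre is about (225,223) in the grinder crop, with gaps at (105,190) and (342,258) and the trigger at (705,378). In the lid crop, the centre is about (183,213) and the ribs are at (206,98) and (148,335).

```bash
cat > a.py <<'E'
from h import *
import pickle
c=pickle.load(open("c0.pkl","rb"))["top"]
g=lambda u,v,z:ray(c,(u+.5)/8-.5+255,(v+.5)/8-.5+195,z)
l=lambda u,v,z:ray(c,(u+.5)/8-.5+155,(v+.5)/8-.5+205,z)
m=g(225,223,.075); t=g(705,378,.09); a=g(105,190,.075); b=g(342,258,.075)
ang=lambda d:np.degrees(np.arctan2(d[1],d[0]))
print("mouth",m,"trig",t,np.linalg.norm((t-m)[:2]),"grinder x yaw",ang(m-t),"gaps",ang(a-b),np.linalg.norm(a-b))
L=l(183,213,.022);r1=l(206,98,.022);r2=l(148,335,.022)
print("lid",L,"mid ribs",(r1+r2)/2,"yaw",ang(r1-r2),np.linalg.norm(r1-r2))
for n,(u,v) in dict(nut=(280,205),salt=(379,218),pasta=(450,212)).items(): print(n,ray(c,u/1.5625,v/1.5625,.09))
# predicted px of model
y=np.radians(ang(m-t)); ex=np.array([np.cos(y),np.sin(y),0])
for d,z in((-84,.1),(-100,.1),(-135,.096)):
    p=m*[1,1,0]+ex*d/1000+[0,0,z]; u,v=proj(c,p); print(d,(u-255)*8+3.5,(v-195)*8+3.5)
s=readout.read_state(); print(R.from_rotvec(s["tcp_rot"]).as_matrix().round(3))
w=read_camera("wrist"); print(w["origin"],att(w).round(3),w["fx"])
E
python3 a.py
```

```text
mouth [ 0.52755004 -0.29737678  0.075     ] trig [ 0.48608224 -0.4248571   0.09      ] 0.13405525065427135 grinder x yaw 71.9809190484274 gaps 73.97050539470368 0.0674933378466799
lid [ 0.50730773 -0.053021    0.022     ] mid ribs [ 0.50637182 -0.05128803  0.022     ] yaw -13.081955235234524 0.07102207379635793
nut [ 0.72860049 -0.06950006  0.09      ]
salt [ 0.70918965 -0.20965202  0.09      ]
pasta [ 0.71714721 -0.30931514  0.09      ]
-84 531.0038343391657 320.86495081613225
-100 588.8787455343622 339.6618566181403
-135 712.8389075444643 380.17357349701297
[[-0.93   0.368 -0.001]
 [ 0.368  0.93  -0.002]
 [ 0.    -0.002 -1.   ]]
[0.18073605 0.65486389 0.37358604] [[ 0.368  0.892  0.263]
 [ 0.93  -0.352 -0.106]
 [-0.002  0.284 -0.959]] 268.88732748256444
```

```bash
cat >> h.py <<'E'
def delta(target,yaw,cmd=None):
    """print tool-axes shift (mm) and turn about tool z (deg) to bring TCP to target, tool y at yaw deg"""
    s=readout.read_state(); M=R.from_rotvec(s["tcp_rot"]).as_matrix()
    d=M.T@(np.array(target)-s["tool_pos"]); y0=np.degrees(np.arctan2(M[1,1],M[0,1]))
    tz=-((yaw-y0+180)%360-180)
    # full turn vector to be exactly down
    y=np.radians(yaw); Y=np.array([np.cos(y),np.sin(y),0]); Z=np.array([0,0,-1.]); T=np.c_[np.cross(Y,Z),Y,Z]
    rv=np.degrees(R.from_matrix(M.T@T).as_rotvec())
    print("pos",s["tool_pos"].round(4),"yaw",round(y0,2),"shift mm",(d*1000).round(1),"turn",tz.round(2),"rv",rv.round(2),"t",s["time"],"F",s["wrist_force"].round(1),"w",round(s["width"]*85,1),"grip",round(s["grip_force"],1),"q6",s["q"][5].round(2))
E
python3 -c "
from h import *
delta([.507,-.053,.22],75)"
```

```text
pos [0.2481 0.6271 0.2472] yaw 68.41 shift mm [-491.  -537.1   28.2] turn -6.59 rv [-0.1  -0.01 -6.59] t 0.15 F [ 0.5 -0.5  0.2] w 85.2 grip 0.0 q6 -0.04
```

Request:
{"method": "jog_arm", "body": {
  "deltas": [-0.27, -0.295, 0, 0, 0, -4, 1, -0.27, -0.295, 0, 0, 0, -4, 1, -0.27, -0.295, 0, 0, 0, -4, 1, -0.27, -0.295, 0, 0, 0, -4, 1, -0.27, -0.295, 0, 0, 0, -4, 1, -0.27, -0.295, 0, 0, 0, -4, 1, -0.27, -0.295, 0, 0, 0, -4, 1, -0.27, -0.295, 0, 0, 0, -4, 1]
}}

```text
time: 0.95
tool_pos: [0.391, 0.252, 0.2482]
tcp_rot: [0.479, 3.105, 0.0]
wrist_force: [0.5, 0.3, 0.3]
width: 1.001
grip_force: 0.0
```

```bash
python3 -c "
from h import *
delta([.507,-.053,.22],75)"
```

```text
pos [0.391  0.252  0.2482] yaw 72.44 shift mm [-202.7 -255.8   28.2] turn -2.56 rv [ 0.    0.01 -2.56] t 0.95 F [0.5 0.3 0.3] w 85.1 grip 0.0 q6 -0.75
```

Request:
{"method": "jog_arm", "body": {
  "deltas": [-0.203, -0.256, 0.028, 0, 0, -2.6, 1, -0.203, -0.256, 0.028, 0, 0, -2.6, 1, -0.203, -0.256, 0.028, 0, 0, -2.6, 1, -0.203, -0.256, 0.028, 0, 0, -2.6, 1, -0.203, -0.256, 0.028, 0, 0, -2.6, 1, -0.203, -0.256, 0.028, 0, 0, -2.6, 1, -0.203, -0.256, 0.028, 0, 0, -2.6, 1, -0.203, -0.256, 0.028, 0, 0, -2.6, 1]
}}

```text
time: 1.75
tool_pos: [0.5076, -0.0547, 0.2196]
tcp_rot: [-0.417, -3.113, 0.002]
wrist_force: [1.0, 1.6, 0.3]
width: 0.999
grip_force: 0.0
```

```bash
cat > w.py <<'E'
from h import *
import sys,pickle
n=sys.argv[1]; c=read_camera("wrist"); pickle.dump(c,open(n+".pkl","wb"))
cv2.imwrite(f"pics/{n}.png",cv2.resize(c["color"],(800,600),interpolation=cv2.INTER_CUBIC))
E
python3 w.py wlid; python3 -c "
from h import *
delta([.49,-.4,.2],73)"
```

```text
pos [ 0.5069 -0.0529  0.2196] yaw 74.81 shift mm [ -74.6 -339.4   19.5] turn 1.81 rv [-0.   -0.08  1.81] t 1.8 F [-0.1  0.5 -0.4] w 85.1 grip 0.0 q6 -1.46
```

View pics/wlid.png

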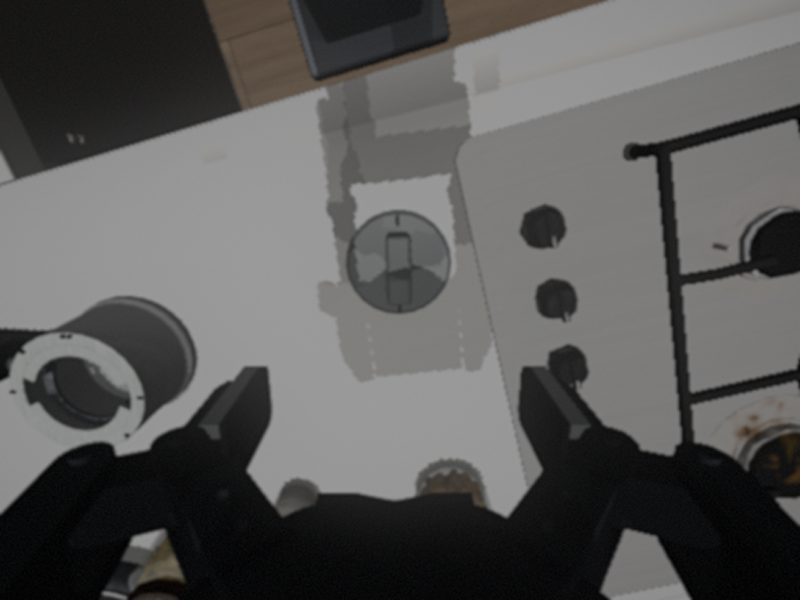

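The wrist view shows the lid flange centred at about (399,261), its ribs at (397,219) and (400,308), and the grinder rim at lower left at about (78,388).

```bash
python3 -c "
from h import *
import pickle
c=pickle.load(open('wlid.pkl','rb'))
g=lambda u,v,z:ray(c,(u+.5)/1.5625-.5,(v+.5)/1.5625-.5,z)
print(g(399.5,261.5,.022), g(78,388,.075)); d=g(397,219,.022)-g(400,308,.022); print(np.degrees(np.arctan2(d[1],d[0])), np.linalg.norm(d))
"
```

```text
[ 0.50444348 -0.04896018  0.022     ] [ 0.52234542 -0.29428638  0.075     ]
166.8099630461398 0.07155935531474761
```

Request:
{"method": "jog_arm", "body": {
  "deltas": [-0.075, -0.34, 0.0, 0, 0, 1.8, 1, -0.075, -0.34, 0.0, 0, 0, 1.8, 1, -0.075, -0.34, 0.0, 0, 0, 1.8, 1, -0.075, -0.34, 0.0, 0, 0, 1.8, 1, -0.075, -0.34, 0.0, 0, 0, 1.8, 0.65, -0.075, -0.34, 0.0, 0, 0, 1.8, 0.65, -0.075, -0.34, 0.0, 0, 0, 1.8, 0.65, -0.075, -0.34, 0.0, 0, 0, 1.8, 0.65]
}}

```text
time: 2.6
tool_pos: [0.4913, -0.4033, 0.2202]
tcp_rot: [0.464, 3.107, -0.003]
wrist_force: [0.5, 0.7, 0.3]
width: 0.826
grip_force: 0.0
```

```bash
python3 w.py wgr; python3 -c "
from h import *
delta([.494,-.403,.2],73)"
```

```text
pos [ 0.4914 -0.4004  0.2199] yaw 73.07 shift mm [-3.2 -1.8 19.9] turn 0.07 rv [ 0.03 -0.02  0.07] t 2.65 F [0.2 0.5 0.2] w 70.1 grip 0.0 q6 -2.0
```

View pics/wgr.png

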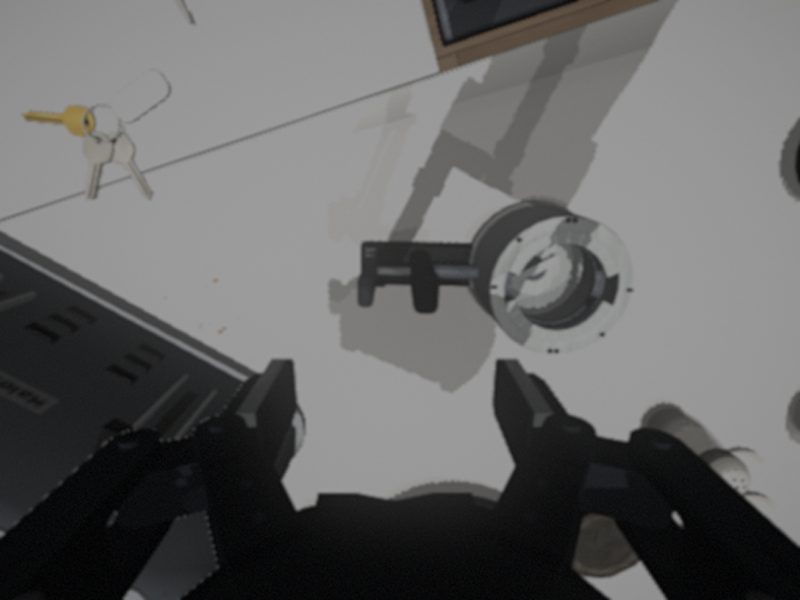

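The close view shows the rim ring centred at about (562,284), entry bars at (494,287) and (630,290), the post top near (426,298) and the trigger top near (367,295).

```bash
python3 -c "
from h import *
import pickle
c=pickle.load(open('wgr.pkl','rb'))
g=lambda u,v,z:ray(c,(u+.5)/1.5625-.5,(v+.5)/1.5625-.5,z)
m=g(562,284,.075);d=g(630,290,.075)-g(494,287,.075)
a=np.degrees(np.arctan2(d[1],d[0]));print('mouth',m,'bars yaw',a,np.linalg.norm(d))
print('post',g(426,298,.1),'trig',g(367,295,.096))
for yaw in(71,73):
  e=np.array([np.cos(np.radians(yaw)),np.sin(np.radians(yaw)),0])
  for mm in (m,np.array([.5275,-.2974,.075])):
    for k,z in((.092,.1),(.135,.096)):
      q=mm*[1,1,0]-k*e+[0,0,z]; print(yaw,k,q.round(4),(np.array(proj(c,q))*1.5625).round(0))
"
```

```text
mouth [ 0.52401461 -0.29548815  0.075     ] bars yaw 71.74791707928637 0.09137950424963989
post [ 0.49911407 -0.38471406  0.1       ] trig [ 0.48779375 -0.41936216  0.096     ]
71 0.092 [ 0.4941 -0.3825  0.1   ] [427. 289.]
71 0.135 [ 0.4801 -0.4231  0.096 ] [357. 285.]
71 0.092 [ 0.4975 -0.3844  0.1   ] [426. 295.]
71 0.135 [ 0.4835 -0.425   0.096 ] [356. 291.]
73 0.092 [ 0.4971 -0.3835  0.1   ] [427. 294.]
73 0.135 [ 0.4845 -0.4246  0.096 ] [357. 292.]
73 0.092 [ 0.5006 -0.3854  0.1   ] [425. 300.]
73 0.135 [ 0.488  -0.4265  0.096 ] [356. 298.]
```

Request:
{"method": "jog_arm", "body": {
  "deltas": [-0.001, -0.001, 0.04, 0, 0, 0.5, 0.65, -0.001, -0.001, 0.08, 0, 0, 0.5, 0.65, -0.001, -0.001, 0.11, 0, 0, 0.5, 0.65, -0.001, -0.001, 0.125, 0, 0, 0.5, 0.65, -0.001, -0.001, 0.135, 0, 0, 0.5, 0.65, -0.001, -0.001, 0.135, 0, 0, 0.5, 0.65],
  "squeeze": 40
}}

```text
time: 3.25
tool_pos: [0.4923, -0.399, 0.0847]
tcp_rot: [-0.47, -3.105, -0.002]
wrist_force: [0.6, -0.2, -0.0]
width: 0.824
grip_force: 0.0
```

```bash
python3 w.py wsq; python3 -c "
from h import *
delta([.4924,-.4014,.085],72.5)"
```

```text
pos [ 0.4929 -0.4     0.086 ] yaw 72.76 shift mm [ 0.1 -1.5  1. ] turn 0.26 rv [-0.01  0.04  0.26] t 3.3 F [ 0.1 -0.2  1.1] w 70.1 grip 0.0 q6 -1.99
```

View pics/wsq.png

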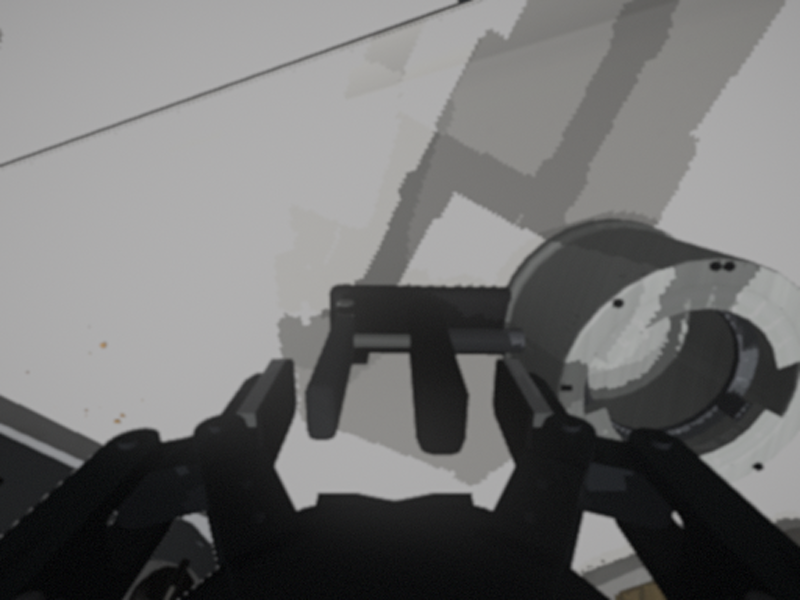

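The fingers straddle post and trigger cleanly, so I'll squeeze now, following the fixed post.

Request:
{"method": "jog_arm", "body": {
  "deltas": [0, 0, 0, 0, 0, 0, 0.18, 0, 0, 0, 0, 0, 0, 0.18, 0, 0.003, 0, 0, 0, 0, 0, 0, 0.006, 0, 0, 0, 0, -0.15, 0, 0.0075, 0, 0, 0, 0, -0.25, 0, 0.0075, 0, 0, 0, 0, -0.5, 0, 0.0075, 0, 0, 0, 0, -0.5, 0, 0.0075, 0, 0, 0, 0, -0.5]
}}

```text
time: 4.1
tool_pos: [0.4965, -0.393, 0.0887]
tcp_rot: [0.474, 3.102, 0.001]
wrist_force: [0.2, 6.6, 9.7]
width: 0.364
grip_force: 37.1
```

```bash
python3 -c "
from h import *
delta([.4924,-.4014,.085],72.5)"
```

```text
pos [ 0.4965 -0.393   0.0887] yaw 72.64 shift mm [ 1.4 -9.2  3.6] turn 0.14 rv [0.06 0.23 0.14] t 4.1 F [0.2 6.6 9.7] w 31.0 grip 37.1 q6 -1.98
```

Request:
{"method": "jog_arm", "body": {
  "deltas": [0, 0, 0, 0, 0, 0, -0.6, 0, 0, 0, 0, 0, 0, -0.6],
  "squeeze": 45
}}

```text
time: 4.3
tool_pos: [0.4965, -0.3929, 0.0887]
tcp_rot: [0.474, 3.102, 0.001]
wrist_force: [0.2, 6.2, 10.2]
width: 0.361
grip_force: 41.0
```

```bash
python3 -c "
from h import *
s=read_camera('side');cv2.imwrite('pics/ssq.png',cv2.resize(s['color'][190:270,240:350],(770,560),interpolation=cv2.INTER_CUBIC))
delta([.4924,-.4014,.085],72.5)"
```

```text
pos [ 0.4965 -0.3929  0.0887] yaw 72.64 shift mm [ 1.4 -9.3  3.7] turn 0.14 rv [0.07 0.23 0.14] t 4.35 F [0.9 6.6 9.9] w 30.6 grip 41.0 q6 -1.98
```

The width hardly moves with more grip, so the trigger is at its stop. Releasing and lifting.

Request:
{"method": "jog_arm", "body": {
  "deltas": [0, -0.003, 0, 0, 0, 0, 0.1, 0, -0.006, 0, 0, 0, 0, 0.4, 0, -0.0075, 0, 0, 0, 0, 0.65, 0, -0.0075, 0, 0, 0, 0, 0.65, 0, -0.0075, 0, 0, 0, 0, 0.65, 0, -0.0075, -0.04, 0, 0, 0, 0.65, 0, -0.0075, -0.08, 0, 0, 0, 0.65, 0, -0.0075, -0.12, 0, 0, 0, 0.65],
  "squeeze": 40
}}

```text
time: 5.15
tool_pos: [0.4919, -0.3998, 0.2058]
tcp_rot: [-0.472, -3.105, -0.002]
wrist_force: [0.4, -0.1, -0.9]
width: 0.826
grip_force: 0.0
```

```bash
python3 -c "
from h import *
delta([.506,-.0505,.2],76.8)"
```

```text
pos [ 0.4919 -0.3998  0.2058] yaw 72.72 shift mm [ 90.3 337.7   6.3] turn -4.08 rv [ 0.07 -0.09 -4.08] t 5.15 F [ 0.4 -0.1 -0.9] w 70.2 grip 0.0 q6 -1.99
```

Request:
{"method": "jog_arm", "body": {
  "deltas": [0.09, 0.338, 0.0, 0, 0, -4, 0.65, 0.09, 0.338, 0.0, 0, 0, -4, 0.65, 0.09, 0.338, 0.0, 0, 0, -4, 0.65, 0.09, 0.338, 0.0, 0, 0, -4, 0.65, 0.09, 0.338, 0.0, 0, 0, -4, 0.65, 0.09, 0.338, 0.0, 0, 0, -4, 0.65, 0.09, 0.338, 0.06, 0, 0, -4, 0.65, 0.09, 0.338, 0.09, 0, 0, -4, 0.65]
}}

```text
time: 5.95
tool_pos: [0.5093, -0.0498, 0.1217]
tcp_rot: [0.358, 3.113, 0.001]
wrist_force: [0.6, -0.8, -0.4]
width: 0.826
grip_force: 0.0
```

```bash
python3 w.py wlid2; python3 -c "
from h import *
delta([.506,-.0505,.043],76.8)"
```

```text
pos [ 0.5017 -0.0477  0.1115] yaw 76.86 shift mm [-5.5 -1.9 68.4] turn 0.06 rv [ 0.07 -0.57  0.06] t 6.0 F [-2.9  1.9 -4.8] w 70.2 grip 0.0 q6 -1.49
```

View pics/wlid2.png

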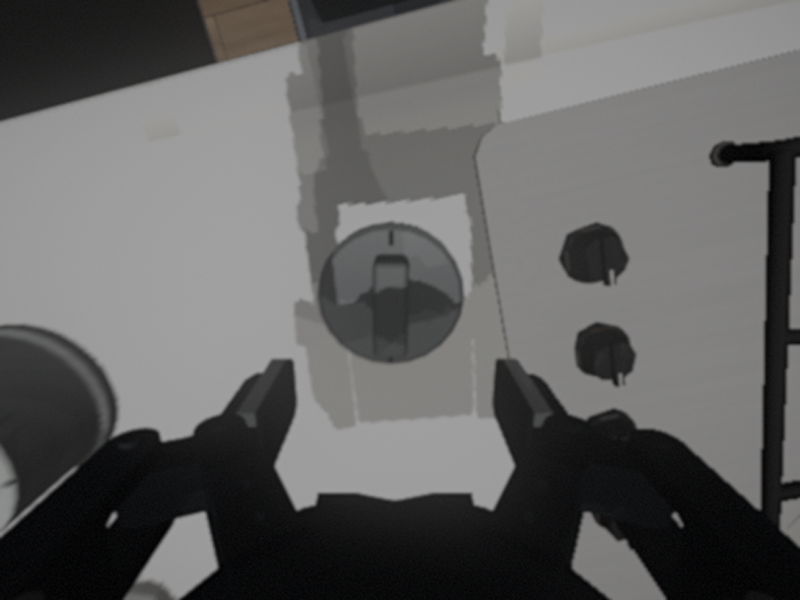

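Flange spans columns 318–464 and rows 222–363, so its centre is about (391,292); the ribs are vertical, so the yaw is aligned.

```bash
python3 -c "
from h import *
import pickle
c=pickle.load(open('wlid2.pkl','rb'))
g=lambda u,v,z:ray(c,(u+.5)/1.5625-.5,(v+.5)/1.5625-.5,z)
print(g(391,292.5,.022),g(318,292,.022)-g(464,292,.022), c['origin'])
delta([.506,-.0505,.043],76.8)"
```

```text
[ 0.50267368 -0.049079    0.022     ] [-0.01861443 -0.07962545  0.        ] [ 0.43769867 -0.03235311  0.24764718]
pos [ 0.5017 -0.0477  0.1115] yaw 76.86 shift mm [-5.5 -1.9 68.4] turn 0.06 rv [ 0.07 -0.57  0.06] t 6.0 F [-2.9  1.9 -4.8] w 70.2 grip 0.0 q6 -1.49
```

Request:
{"method": "jog_arm", "body": {
  "deltas": [0, 0, 0, 0, 0, 0, 0.65, 0, 0, 0, 0, 0, 0, 0.65]
}}

```text
time: 6.2
tool_pos: [0.5074, -0.0528, 0.1205]
tcp_rot: [0.363, 3.12, -0.0]
wrist_force: [-0.2, 0.3, 1.3]
width: 0.827
grip_force: 0.0
```

```bash
python3 -c "
from h import *
delta([.505,-.0505,.043],76.8)"
```

```text
pos [ 0.5074 -0.0528  0.1205] yaw 76.73 shift mm [ 2.9  1.7 77.5] turn -0.07 rv [-0.01  0.06 -0.07] t 6.2 F [-0.2  0.3  1.3] w 70.3 grip 0.0 q6 -1.49
```

Request:
{"method": "jog_arm", "body": {
  "deltas": [0.003, 0.002, 0.035, 0, 0, 0, 0.65, 0.003, 0.002, 0.06, 0, 0, 0, 0.4, 0.003, 0.002, 0.073, 0, 0, 0, 0, 0.003, 0.002, 0.076, 0, 0, 0, 0, 0.003, 0.002, 0.076, 0, 0, 0, -0.2, 0.003, 0.002, 0.076, 0, 0, 0, -1, 0.003, 0.002, 0.076, 0, 0, 0, -1, 0.003, 0.002, 0.076, 0, 0, 0, -1],
  "squeeze": 60
}}

```text
time: 7.0
tool_pos: [0.5061, -0.0503, 0.0455]
tcp_rot: [0.363, 3.117, -0.001]
wrist_force: [0.5, -0.8, 5.6]
width: 0.192
grip_force: 60.0
```

```bash
python3 -c "
from h import *
delta([.505,-.0505,.043],76.8)"
```

```text
pos [ 0.5061 -0.0503  0.0455] yaw 76.72 shift mm [ 1.1 -0.5  2.5] turn -0.08 rv [ 0.    0.23 -0.08] t 7.0 F [ 0.5 -0.8  5.6] w 16.3 grip 60.0 q6 -1.49
```

Request:
{"method": "jog_arm", "body": {
  "deltas": [0, 0, -0.04, 0, 0, 0, -1, 0, 0, -0.08, 0, 0, 0, -1, 0, 0, -0.12, 0, 0, 8, -1, 0, -0.03, -0.12, 0, 0, 16, -1, 0, -0.06, -0.12, 0, 0, 24, -1, 0, -0.09, -0.12, 0, 0, 32, -1, 0, -0.12, -0.12, 0, 0, 40, -1, 0, -0.12, -0.12, 0, 0, 47, -1]
}}

```text
time: 7.8
tool_pos: [0.4757, -0.1692, 0.1637]
tcp_rot: [1.588, 2.71, -0.002]
wrist_force: [0.3, 0.8, -1.5]
width: 0.195
grip_force: 59.1
```

```bash
python3 -c "
from h import *
delta([.5252,-.2974,.165],-17.5)"
```

```text
pos [ 0.4757 -0.1692  0.1637] yaw 29.25 shift mm [-136.   -19.4   -1.1] turn 46.75 rv [-2.000e-02  7.000e-02  4.675e+01] t 7.8 F [ 0.3  0.8 -1.5] w 16.6 grip 59.1 q6 -0.9
```

Request:
{"method": "jog_arm", "body": {
  "deltas": [-0.03, -0.004, 0, 0, 0, 8, -1, -0.06, -0.008, 0, 0, 0, 16, -1, -0.09, -0.013, 0, 0, 0, 24, -1, -0.12, -0.017, 0, 0, 0, 32, -1, -0.136, -0.0195, 0, 0, 0, 40, -1, -0.136, -0.0195, 0, 0, 0, 46.5, -1, -0.136, -0.0195, 0, 0, 0, 46.5, -1, -0.136, -0.0195, 0, 0, 0, 46.5, -1]
}}

```text
time: 8.6
tool_pos: [0.5267, -0.294, 0.1632]
tcp_rot: [-2.519, -1.876, 0.0]
wrist_force: [0.3, 0.3, -0.6]
width: 0.195
grip_force: 59.1
```

```bash
python3 -c "
from h import *
import pickle
delta([.5252,-.2974,.165],-17.5)
s=read_camera('side');pickle.dump(s,open('s1.pkl','wb')); t=read_camera('wrist');pickle.dump(t,open('w1.pkl','wb'))
a=cv2.resize(s['color'][160:260,220:340],(660,550),interpolation=cv2.INTER_CUBIC)
cv2.imwrite('pics/s1.png',a);cv2.imwrite('pics/w1.png',cv2.resize(t['color'],(800,600),interpolation=cv2.INTER_CUBIC))"
```

```text
pos [ 0.5267 -0.294   0.1632] yaw -16.63 shift mm [-3.7 -0.5 -1.8] turn 0.87 rv [-0.05 -0.02  0.87] t 8.6 F [ 0.3  0.3 -0.6] w 16.6 grip 59.1 q6 -0.26
```

View pics/w1.png

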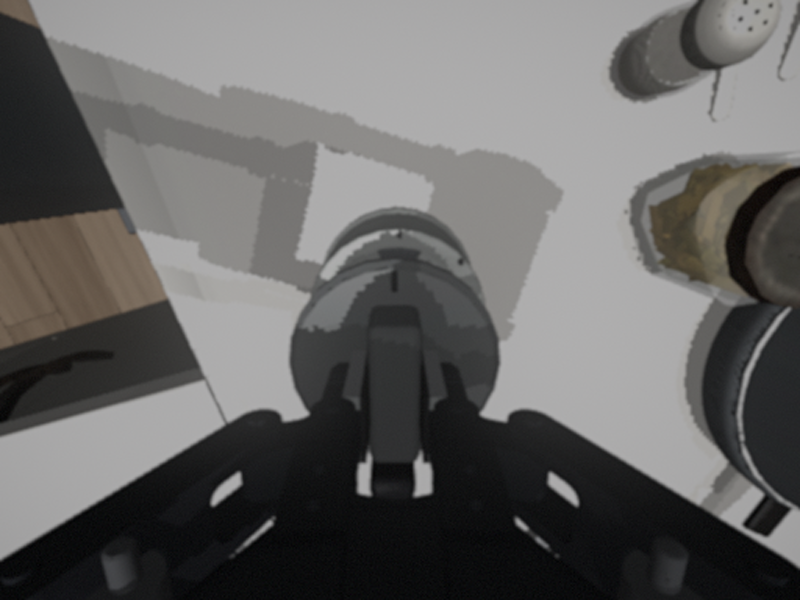

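The held lid shows its rib at (394,280), flange columns 290–498 and its far edge at about row 258. The rim's entry bar is visible at about (400,234) and the half-way dot at (462,261).

```bash
python3 -c "
from h import *
import pickle
c=pickle.load(open('w1.pkl','rb'))
g=lambda u,v,z:ray(c,(u+.5)/1.5625-.5,(v+.5)/1.5625-.5,z)
s=readout.read_state();M=R.from_rotvec(s['tcp_rot']).as_matrix();T=s['tool_pos'];z=T[2]-.0455+.022
f=lambda p:(M.T@(p-T)*1000).round(1)
print('flange far edge',f(g(394,258,z)),'L/R',f(g(290,355,z)),f(g(498,355,z)),'bar far end?',f(g(394,307,z+.025)))
print('entry bar',g(400,234,.075),f(g(400,234,.075)),'dot',g(462,261,.075))
m=np.array([.5255,-.2964,.075])
for a in(72.5,):
  for k in (0,-45): e=np.radians(a+k);print(a,k,m+.045*np.array([np.cos(e),np.sin(e),0]))
"
```

```text
flange far edge [42.6 -0.9 23.5] L/R [  4.3 -41.3  23.5] [ 4.3 39.5 23.5] bar far end? [32.1 -0.9 -1.5]
entry bar [ 0.54085926 -0.25425762  0.075     ] [41.9  2.1 88.5] dot [ 0.56782359 -0.27698332  0.075     ]
72.5 0 [ 0.53903176 -0.25348274  0.075     ]
72.5 -45 [ 0.56541549 -0.27562131  0.075     ]
```

```bash
python3 -c "
from h import *
delta([.5264,-.2975,.124],-17.5)"
```

```text
pos [ 0.5268 -0.2938  0.1635] yaw -16.65 shift mm [-3.6  0.6 39.4] turn 0.85 rv [-0.02 -0.01  0.85] t 8.7 F [-0.3  0.5 -0.3] w 16.5 grip 59.1 q6 -0.26
```

Request:
{"method": "jog_arm", "body": {
  "deltas": [-0.0035, 0.0005, 0.0, 0, 0, 1, -1, -0.0035, 0.0005, 0.02, 0, 0, 1, -1, -0.0035, 0.0005, 0.035, 0, 0, 1, -1, -0.0035, 0.0005, 0.039, 0, 0, 1, -1, -0.0035, 0.0005, 0.039, 0, 0, 1, -1, -0.0035, 0.0005, 0.039, 0, 0, 1, -1]
}}

```text
time: 9.3
tool_pos: [0.5268, -0.298, 0.1248]
tcp_rot: [2.538, 1.851, 0.0]
wrist_force: [-0.1, -0.1, -0.6]
width: 0.192
grip_force: 59.1
```

```bash
python3 -c "
from h import *
delta([.5264,-.2975,.1065],-17.5)
import pickle
s=read_camera('side');pickle.dump(s,open('s2.pkl','wb'))"
```

```text
pos [ 0.5268 -0.298   0.1248] yaw -17.78 shift mm [ 0.3 -0.5 18.3] turn -0.28 rv [ 0.01  0.   -0.28] t 9.3 F [-0.1 -0.1 -0.6] w 16.3 grip 59.1 q6 -0.25
```

Now lower it slowly into the mouth while watching the force.

Request:
{"method": "jog_arm", "body": {
  "deltas": [0, 0, 0.003, 0, 0, 0, -1, 0, 0, 0.006, 0, 0, 0, -1, 0, 0, 0.008, 0, 0, 0, -1, 0, 0, 0.01, 0, 0, 0, -1, 0, 0, 0.01, 0, 0, 0, -1]
}}

```text
time: 9.85
tool_pos: [0.5263, -0.2977, 0.1141]
tcp_rot: [-2.538, -1.851, 0.0]
wrist_force: [-0.2, 0.0, -0.6]
width: 0.191
grip_force: 59.1
```

```bash
python3 -c "
from h import *
delta([.5264,-.2975,.1065],-17.5); print(readout.read_state()['torque'])"
```

```text
pos [ 0.5263 -0.2977  0.1141] yaw -17.79 shift mm [0.2 0.1 7.6] turn -0.29 rv [-0.05 -0.01 -0.29] t 9.85 F [-0.2  0.  -0.6] w 16.2 grip 59.1 q6 -0.25
[ 0.00399919 -0.01134521 -0.01564099]
```

It is 6 mm into the mouth with no contact force. Going on to the seat.

Request:
{"method": "jog_arm", "body": {
  "deltas": [0, 0, 0.003, 0, 0, 0, -1, 0, 0, 0.005, 0, 0, 0, -1, 0, 0, 0.007, 0, 0, 0, -1, 0, 0, 0.008, 0, 0, 0, -1, 0, 0, 0.009, 0, 0, 0, -1, 0, 0, 0.009, 0, 0, 0, -1]
}}

```text
time: 10.45
tool_pos: [0.5265, -0.2978, 0.1063]
tcp_rot: [-2.538, -1.851, 0.0]
wrist_force: [-2.6, 2.3, 4.7]
width: 0.193
grip_force: 59.8
```

```bash
python3 -c "
from h import *
delta([.5264,-.2975,.1065],-17.5); print(readout.read_state()['torque'])"
```

```text
pos [ 0.5265 -0.2978  0.1063] yaw -17.79 shift mm [ 0.3 -0.2 -0.2] turn -0.29 rv [-0.02 -0.01 -0.29] t 10.45 F [-2.6  2.3  4.7] w 16.4 grip 59.8 q6 -0.25
[ 0.18941816  0.40405648 -0.03044319]
```

Seated, with light contact at the expected height. Twisting clockwise.

Request:
{"method": "jog_arm", "body": {
  "deltas": [0, 0, 0, 0, 0, 6, -1, 0, 0, 0, 0, 0, 12, -1, 0, 0, 0, 0, 0, 18, -1, 0, 0, 0, 0, 0, 24, -1, 0, 0, 0, 0, 0, 29, -1, 0, 0, 0, 0, 0, 33, -1, 0, 0, 0, 0, 0, 33, -1],
  "squeeze": 80
}}

```text
time: 11.15
tool_pos: [0.5269, -0.2981, 0.1064]
tcp_rot: [2.959, 1.054, 0.001]
wrist_force: [-1.8, 2.1, 4.9]
width: 0.187
grip_force: 80.0
```

```bash
python3 -c "
from h import *
delta([.5264,-.2975,.1065],-62.5); print(readout.read_state()['torque'])"
```

```text
pos [ 0.5269 -0.2981  0.1064] yaw -50.79 shift mm [ 0.  -0.7 -0.1] turn 11.71 rv [ 4.000e-02 -1.000e-02  1.171e+01] t 11.15 F [-1.8  2.1  4.9] w 15.9 grip 80.0 q6 0.33
[ 0.10288359  0.33012277 -0.03161333]
```

Request:
{"method": "jog_arm", "body": {
  "deltas": [0, 0, 0, 0, 0, 4, -1, 0, 0, 0, 0, 0, 8, -1, 0, 0, 0, 0, 0, 11.5, -1, 0, 0, 0, 0, 0, 11.5, -1, 0, 0, 0, 0, 0, 11.5, -1, 0, 0, 0, 0, 0, 11.5, -1]
}}

```text
time: 11.75
tool_pos: [0.5269, -0.2981, 0.1063]
tcp_rot: [3.049, 0.756, 0.001]
wrist_force: [-2.4, 1.6, 5.6]
width: 0.191
grip_force: 80.1
```

```bash
python3 w.py wend; python3 -c "
from h import *
delta([.5264,-.2975,.1065],-62.5); s=readout.read_state(); print(s['torque'],s['joint_torque'])"
```

```text
pos [ 0.5269 -0.2981  0.1063] yaw -62.13 shift mm [-0.1 -0.7 -0.2] turn 0.37 rv [ 0.04 -0.03  0.37] t 11.8 F [-1.9  1.5  4.8] w 16.2 grip 80.1 q6 0.53
[0.16023705 0.26753768 0.04658906] [-2.86684167e-01 -4.36286938e+01 -3.10221791e+01 -1.77256507e-02
 -7.73890559e-01 -2.37311280e-03]
```

View pics/wend.png

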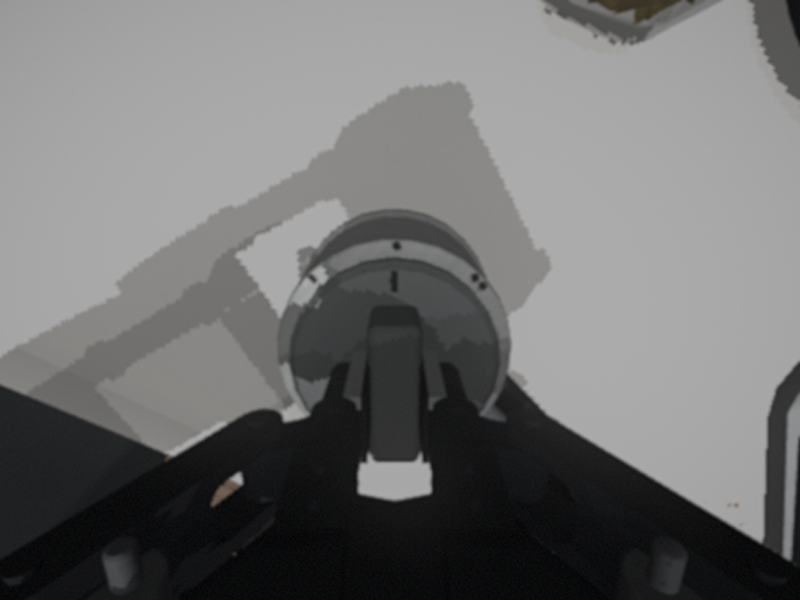

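The rib at (394,281) points straight at the single dot at (396,245), with the entry bar to its left and the lock dots to its right. I'll hold briefly and then hand in.

Request:
{"method": "jog_arm", "body": {
  "deltas": [0, 0, 0, 0, 0, 0, -1, 0, 0, 0, 0, 0, 0, -1, 0, 0, 0, 0, 0, 0, -1, 0, 0, 0, 0, 0, 0, -1, 0, 0, 0, 0, 0, 0, -1, 0, 0, 0, 0, 0, 0, -1, 0, 0, 0, 0, 0, 0, -1, 0, 0, 0, 0, 0, 0, -1]
}}

```text
time: 12.6
tool_pos: [0.5269, -0.2981, 0.1064]
tcp_rot: [3.049, 0.756, 0.001]
wrist_force: [-1.8, 1.7, 4.4]
width: 0.189
grip_force: 80.1
```

```bash
python3 -c "
from h import *
delta([.5264,-.2975,.1065],-62.5); print(finish_job())"
```

```text
pos [ 0.5269 -0.2981  0.1064] yaw -62.14 shift mm [-0.2 -0.7 -0.1] turn 0.36 rv [ 0.04 -0.03  0.36] t 12.6 F [-1.8  1.7  4.4] w 16.1 grip 80.1 q6 0.53
the job is handed in; nothing more can be done
None
```

I squeezed the trigger to its stop and released it, then seated the lid and twisted it to the half-way dot, where the arm is still gripping and holding it; the job was handed in at 12.6 s and no verdict was returned.

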